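Zero the scale and tip the pellets to the pick-out corner

ROBOT

A 6-joint arm with a two-finger parallel gripper is mounted at the origin on a cart in front of the work surface, level with it; the furniture and walls round the work are solid. World frame = base frame: x ahead of the robot, y to its left, z up, the work surface at z = 0. Lengths are in m, angles in rad, forces in N, time in s.
With the tool pointing down it reaches from about 0.375 to 0.9 m from the base axis. Payload 3.1 kg.
Tool frame: the origin (TCP) lies on the centre line of the jaws, within the pads' length; the fingertips stand ahead of it and the grasp point (between the pads) lies 3 mm ahead of it (robot.tip_reach is the z of the fingertips in the tool frame, in m); z points along the fingers, y is the line along which they close (so a half turn about z gives the same grasp; the last joint's range is limited). The gripper opens to 87 mm and grips with 3 to 60 N. Pads are 19 mm wide; open, the fingers measure 117 mm over their backs; the gripper's body (75 mm by 190 mm) begins 51 mm behind the grasp point.
Start: joints at [-1.51, 0.527, 1.433, -0, 1.181, -0.178], TCP at [0.148, -0.607, 0.245] pointing down, gripper open.
Joint ranges: [-3.08, 3.08], [-0.75, 2.2], [0.22, 2.44], [-1.43, 4.57], [0, 2.65], [-2.85, 2.85]. Speed limits (rad/s): [2.79, 2.79, 3.14, 3.14, 3.14, 3.14].

INTERFACE

Orientations are given as a unit quaternion [x, y, z, w].
In Python, from rig import sensors, eyes, ticket, robot gives the robot as it stands.
- The arm moves only by the tool drive_tool, never from a script. Its argument "deltas" is a list that holds one entry, the list of rows, each a list of 6 numbers: the shift along the tool's x, y, z in mm, then the turn, a rotation vector about the tool's x, y, z in rad. A call has 1 to 8 rows; each row shifts and turns the commanded pose from where the row before left it, along the tool's axes as they then stand; what a row does not reach is not made up. A row lasts 1/12 s, in which the tool goes at most 41.7 mm and 7.16 degrees, less where a joint would pass 70% of its speed; a pose out of reach is approached as far as the arm can. A call is refused whole if a number of a shift passes 41.7 or a number of a turn 0.125, either way. A call with a gripper value outside its range is refused whole. "gripper" is the opening in per cent of the stroke, from 0 (shut) to 100 (fully open), set as the call begins (left out, the last holds). The fingers move at their own pace and stop on an object; "squeeze" is the grip in N (left out, the last holds). Time passes only in rows, so rows that do not move let the fingers close. It gives the time, the measured TCP pose, the force, the opening and the grip force at its end, in the units of the state.
- sensors.get_obs(): the state, without advancing time (a new reading comes with each control period).
- eyes.camera(name): name is "scene" or "top" or "wrist"; returns a dict with "img" (480x640x3 uint8, red, green, blue), "fov_y" (degrees; the focal length in pixels is half the picture's height over the tangent of half this angle, whatever the lens; pixels are square), "cx", "cy" (the principal point, pixels), "D" ([k1, k2, p1, p2, k3] as OpenCV has them; the pictures are not rectified), "xyz" and "attitude" of the camera in the world; the wrist camera has in their place "hand_eye" (4x4, takes a point from camera to tool coordinates, whose origin is the TCP and whose axes are the flange's). Camera axes: x right, y up, looking along -z (the intrinsics and any distortion apply to the point x, -y, -z); pixel columns grow to the right and rows downward; lengths in m; the calibration is good to about 2 mm. A picture is of the moment at which its call begins: read the wrist's pose just before it. There is no depth.
- ticket.hand_in(): hands the job in; it is judged then, once.
The state is a dict: "time": time; "q": joint angles; "joint_velocities": joint speeds; "joint_torque": joint torques, N m; "position": TCP position; "tool_rot": TCP orientation; "ft_force": force on the tool from outside, world axes, zero at the start; "moment": the same for the moment, N m; "grip_width": finger opening in m; "grip_force": force on a finger pad.
Only numpy, scipy, OpenCV 4.12 (cv2) and the standard library are available. Lean on these libraries where they do the work, as an engineer would, in place of code of your own. Each camera call takes 0.05 s, during which the arm holds its last target. There are 200 camera calls.

TASK

Get the dial scale ready for weighing: first turn its tare knob until the pointer stands on the long zero mark and let go of it. Then pick up the grey tote by its bar and tilt it about 30 degrees, so that all three loose pellets slide into the corner with the low lip, and finish while still holding it still and tilted in the air, with that corner 5 to 10 cm above the scale's pan, touching nothing. Spill no pellet and leave the other things where they stand.

Things in the scene. Friction and masses are not known exactly. Their poses are not given: they have to be found in the camera images.
- scale: white dial scale fixed to the worktop, 250 (x) x 150 (y) mm, top of housing at 44 mm; its steel pan is on its +x half and a round dial plate with the tare knob on its -x half (nearer the robot); origin at the centre of its underside, z up. The knob's axis is at x -75, y 0 mm in this frame; its yaw lies between -0.3 and 0.3
- pan (a point): centre of the upper face of the scale's round pan, 60 mm above the worktop; pan 110 mm across, its rim 63 mm up
- knob_grip (a point): point on the vertical axis of the grey tare knob, at the height to grip (68 mm above the worktop). The knob carries an upright flat grip 44 mm long, 12 mm thick, from 52 to 78 mm above the worktop, with a white line on its top from the axis to the pointer end and a black pointer tip below that end, reaching 33 mm from the axis over the bright dial plate with black marks, of which the zero mark is the longest and thickest
- tare_knob (a joint): angle of the tare knob in rad, positive anticlockwise seen from above, 0 when the pointer stands on the long zero mark; stops at -1.5 and 1.5. At 0 the grip lies along the scale's x axis and the pointer points to the scale's -x. Starts between 0.45 and 1.3. Light friction (0.05 N m), stays where it is left
- tote: open grey plastic tote, 190 (x) x 130 (y) mm, walls 36 mm high and 4 mm thick, 4 mm floor, 0.22 kg and near 0.3 kg with the pellets. A straight carry bar crosses over its middle along its own y axis. Its corner at -x, +y has a low lip: there the walls are only 22 mm high over 35 mm each way. Origin at the centre of the underside, z up; starts level with yaw between -0.4 and 0.4, so the lip corner is the near left one
- tote_bar (a point): middle of the tote's carry bar, 82 mm above its underside; the bar is 16 mm thick (along the tote's x) and 20 mm high, 138 mm long, with 58 mm free between it and the floor of the tote except at the end posts
- lip_corner (a point): inner corner of the tote's floor at the low lip (tote frame: x -91, y 61, z 4 mm)
- pellet_0: one of three equal round sample pellets in aluminium cups, 23 mm across and 10 mm high, 20 g, lying flat and loose on the tote's floor in its far (+x) half; very slick: with the tote tilted straight towards a corner by 20 degrees or more they slide all the way into that corner within about a second; origin at the centre of the underside
- pellet_1: one of three equal round sample pellets in aluminium cups, 23 mm across and 10 mm high, 20 g, lying flat and loose on the tote's floor in its far (+x) half; very slick: with the tote tilted straight towards a corner by 20 degrees or more they slide all the way into that corner within about a second; origin at the centre of the underside
- pellet_2: one of three equal round sample pellets in aluminium cups, 23 mm across and 10 mm high, 20 g, lying flat and loose on the tote's floor in its far (+x) half; very slick: with the tote tilted straight towards a corner by 20 degrees or more they slide all the way into that corner within about a second; origin at the centre of the underside
- beaker: small glass beaker, 35 mm across, 46 mm high, a bystander; origin at the centre of its underside
- tape: roll of tape lying flat, 68 mm across, 16 mm high, a bystander; origin at the centre of its underside
- bottle: small amber bottle with black cap, 44 mm across, 95 mm high, a bystander; origin at the centre of its underside
Mind the look-alikes: they are no part of the job. Leave any red look-alike of the tote alone.

How it is judged:
By the outcome, as a careful person would: the job done as asked, in the order asked, and still so for the second after the job is handed in, while the arm keeps its last pose, push and grip.
It also fails if it takes over 58 s, if anything falls off the work surface, if the arm or the gripper's body presses on something with over 40 N, if the wrist force passes 120 N, or if a joint passes its speed limit or range.

## Working session

There is one attempt and no reset: what is moved stays moved. The work goes in short steps, Python scripts to look and compute and a tool call to move; the robot and the scene stay as the last step left them, time stands still between calls to the robot, and variables do not carry over. Pictures are saved under pics/ and viewed, at most 10 in all, crops included, and the job is handed in when it is done.

Besides the shell and the picture viewer there is one more tool, called after "Call:" as name([rows], argument=value, ...), one row to a line, values as JSON. drive_tool: Moves the arm, as the interface text tells. Its arguments: {"type":"object","properties":{"deltas":{"type":"array"},"gripper":{"type":"number"},"squeeze":{"type":"number"}},"required":["deltas"]}

```bash
mkdir -p pics; ls; cat > h.py <<'E'
import numpy as np, cv2
from scipy.spatial.transform import Rotation as R
from rig import sensors, eyes, ticket, robot
def cam(n):
    o=sensors.get_obs(); c=eyes.camera(n)
    if 'hand_eye' in c:
        H=np.array(c['hand_eye']); Rt=R.from_quat(o['tool_rot']).as_matrix()
        c['R']=Rt@H[:3,:3]; c['t']=Rt@H[:3,3]+np.array(o['position'])
    else:
        a=np.array(c['attitude']); c['R']=a if a.shape==(3,3) else R.from_quat(a).as_matrix(); c['t']=np.array(c['xyz'])
    f=240/np.tan(np.radians(c['fov_y'])/2); c['K']=np.array([[f,0,c['cx']],[0,f,c['cy']],[0,0,1.]]); c['D']=np.array(c['D'],float)
    return c
def ray(c,uv,z):
    p=cv2.undistortPoints(np.array(uv,float).reshape(-1,1,2),c['K'],c['D']).reshape(-1,2)
    d=np.c_[p[:,0],-p[:,1],-np.ones(len(p))]@c['R'].T
    return c['t']+d*((z-c['t'][2])/d[:,2])[:,None]
def proj(c,X):
    x=(np.atleast_2d(X)-c['t'])@c['R']; x=x*[1,-1,-1]
    return cv2.projectPoints(x,np.zeros(3),np.zeros(3),c['K'],c['D'])[0].reshape(-1,2)
def save(c,n): cv2.imwrite(n,c['img'][:,:,::-1])
E
python3 - <<'E'
from h import *
o=sensors.get_obs(); print(o, robot.tip_reach)
for n in ['top','scene']:
    c=cam(n); save(c,f'pics/{n}.png'); print(n,c['t'],c['R'].round(2).tolist(),c['fov_y'],c['D'])
E
```

```text
pics
{'time': 0.0, 'q': array([-1.51050308e+00,  5.28442496e-01,  1.43385644e+00, -6.86857129e-06,
        1.18136717e+00, -1.78485760e-01]), 'joint_velocities': array([-4.31456722e-05, -3.57704789e-05,  1.60284726e-03, -1.90142788e-04,
        4.72673218e-04,  1.12063351e-03]), 'joint_torque': array([-4.54209166e-04, -4.40043283e+01, -1.76591134e+01,  6.33994024e-02,
        5.83125022e-02, -1.79783856e-04]), 'position': array([ 0.14781824, -0.6065952 ,  0.24360069]), 'tool_rot': array([ 9.92880845e-01,  1.19107313e-01,  5.80607367e-05, -1.03510405e-03]), 'ft_force': array([-0.4353851 , -0.3137083 , -0.00255626]), 'moment': array([0.00547154, 0.00263328, 0.01115163]), 'grip_force': 0.0, 'grip_width': 0.08666717199219053} 0.022
top [ 0.34570278 -0.21516787  1.44346639] [[-0.02, 0.98, -0.2], [-1.0, -0.02, 0.01], [0.0, 0.2, 0.98]] 53.989062819225055 [-0.1130838  0.         0.         0.         0.       ]
scene [ 0.03161484 -1.28333203  1.15238215] [[0.88, 0.31, -0.35], [-0.47, 0.59, -0.66], [0.0, 0.74, 0.67]] 46.06683001285426 [-0.07847718  0.          0.          0.          0.        ]
```

View pics/top.png

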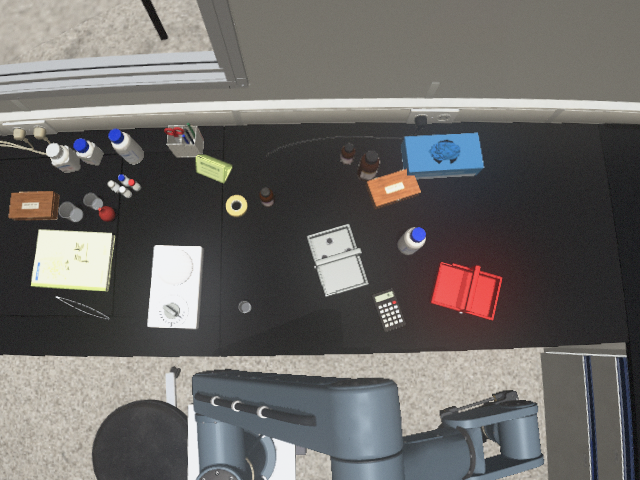

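View pics/scene.png

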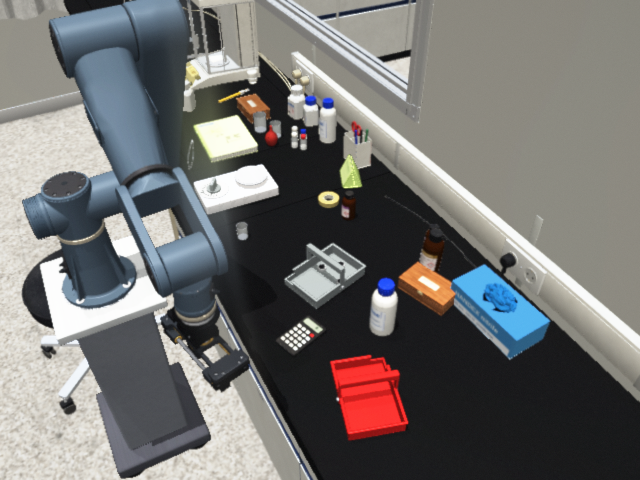

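The top view shows two totes: the grey one at about (338,260) and the red look-alike at (467,290). The grey one fits the description. The white dial scale is at (175,287), with its knob at (172,312) and pan at (178,265). I'll confirm with a crop and measure.

```bash
python3 - <<'E'
from h import *
c=cam('top'); im=c['img'].astype(int); sp=im.max(2)-im.min(2)
def blob(lo,x0,x1,y0,y1):
    m=np.zeros((480,640),np.uint8); m[y0:y1,x0:x1]=((im.min(2)>lo)&(sp<30))[y0:y1,x0:x1]*255
    m=cv2.morphologyEx(m,cv2.MORPH_CLOSE,np.ones((5,5)))
    k=max(cv2.findContours(m,0,2)[0],key=cv2.contourArea); return k
for n,k,z in [('scale',blob(120,130,215,235,340),.044),('tote',blob(75,295,375,215,305),.036)]:
    P=ray(c,k.reshape(-1,2),z)[:,:2]; r=cv2.minAreaRect((P*1000).astype(np.float32)); print(n,r,cv2.boxPoints(r).round().tolist(), cv2.boundingRect(k))
g=c['img'][:,:,::-1]
a=cv2.resize(g[235:335,140:215],(450,600),interpolation=2); b=cv2.resize(g[215:305,300:375],None,fx=4.6,fy=4.6,interpolation=2)
v=np.zeros((600,800,3),np.uint8); v[:,:450]=a; v[:b.shape[0],452:452+b.shape[1]]=b[:, :348]; cv2.imwrite('pics/crop.png',v)
for n,uv,z in [('bar',[350,257],.1),('beaker',[245,307],.046),('tape',[236,205],.016),('bottle',[267,197],.095),('pan',[178,266],.06),('knob',[172,311],.078)]: print(n,ray(c,uv,z).round(3))
E
```

```text
scale ((499.9735107421875, 193.24810791015625), (152.96902465820312, 249.48361206054688), 87.48548126220703) [[372.0, 122.0], [621.0, 111.0], [628.0, 264.0], [379.0, 275.0]] (147, 245, 56, 84)
tote ((572.7394409179688, -299.3819885253906), (198.18716430664062, 152.80642700195312), 15.635560989379883) [[457.0, -253.0], [498.0, -400.0], [689.0, -346.0], [648.0, -199.0]] (307, 224, 62, 73)
bar [[ 0.569 -0.331  0.1  ]]
beaker [[ 0.434 -0.021  0.046]]
tape [[0.755 0.014 0.016]]
bottle [[ 0.756 -0.091  0.095]]
pan [[0.558 0.18  0.06 ]]
knob [[0.423 0.189 0.078]]
```

View pics/crop.png

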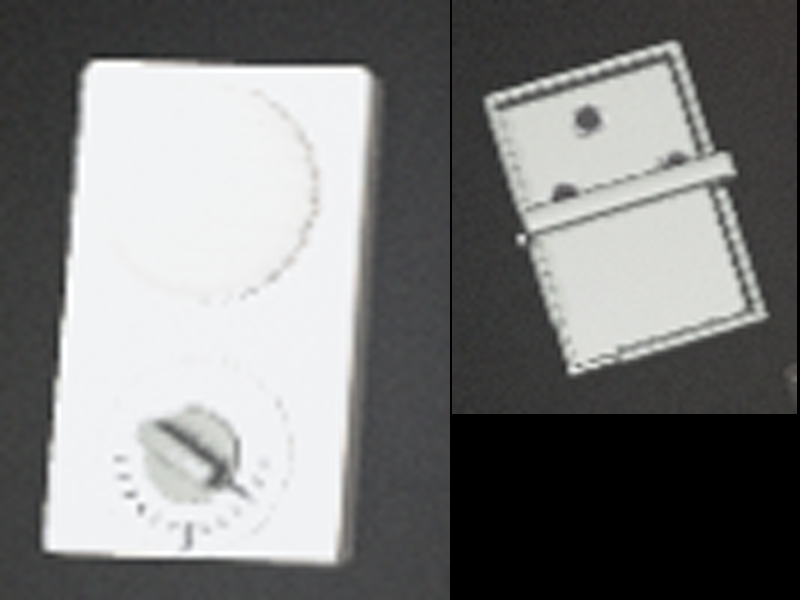

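The crop confirms both. The grey tote has three dark pellets in its far half, and its bar runs across the middle. The scale's pointer tip is at crop (250,495), which is image px (181.7,317.5), and the zero mark is at crop (187,537), which is px (171,324.5). The knob angle is therefore positive. Next I'll compute the knob and tote numbers and plan the first moves.

```bash
cat >> h.py <<'E'
def go(goal,psi=None,n=None,o=None):
    "tool-frame totals to reach goal (tool down), then yaw turn about tool z"
    o=o or sensors.get_obs(); Rt=R.from_quat(o['tool_rot']).as_matrix()
    d=Rt.T@(np.array(goal)-o['position'])*1000; n=n or int(np.ceil(np.linalg.norm(d)/38))
    y=np.arctan2(Rt[1,0],Rt[0,0])
    print('shift',d.round(1),'n',n,'per row',(d/n).round(1),'yaw',round(y,3), 'turn z' if psi is not None else '', None if psi is None else round(-(psi-y),3))
E
python3 - <<'E'
from h import *
c=cam('top')
t=ray(c,[[181.7,317.5],[171.2,324.5]],.048)[:,:2]; ax=np.array([.425,.196]); k=ray(c,[171.8,311.5],.065)[0]
print(t,k)
for p in t: d=p-ax; print(np.arctan2(-d[1],-d[0]))
q=np.array([[572,372],[487,98],[678,43],[765,318]],float); uv=np.c_[300+(q[:,0]-452)/4.6,215+q[:,1]/4.6]
P=np.array([ray(c,u,z)[0] for u,z in zip(uv,[.022,.036,.036,.036])])[:,:2]; print(P.round(3),P.mean(0)); 
for a,b in [(0,1),(3,2)]: d=P[b]-P[a]; print(np.linalg.norm(d),np.arctan2(d[1],d[0]))
for a,b in [(3,0),(2,1)]: d=P[b]-P[a]; print(np.linalg.norm(d),np.arctan2(d[1],d[0])-np.pi/2)
go([.42,-.25,.25])
E
```

```text
[[0.40524351 0.16757015]
 [0.38494256 0.19868985]] [0.42228921 0.19290875 0.065     ]
0.9634873688631145
-0.06704916315571621
[[ 0.464 -0.262]
 [ 0.646 -0.21 ]
 [ 0.681 -0.338]
 [ 0.496 -0.388]] [ 0.57170745 -0.29930617]
0.1889043697243017 0.2802647495777613
0.1920365434469629 0.2654967482562788
0.1301911623531561 0.24266441806216577
0.1329469895648671 0.2668541577499908
shift [ 348.8 -282.3   -5.6] n 12 per row [ 29.1 -23.5  -0.5] yaw 0.239  None
```

Call:
drive_tool([
  [[29, -23.5, 0, 0, 0, 0], [29, -23.5, 0, 0, 0, 0], [29, -23.5, 0, 0, 0, 0], [29, -23.5, 0, 0, 0, 0], [29, -23.5, 0, 0, 0, 0], [29, -23.5, 0, 0, 0, 0], [29, -23.5, 0, 0, 0, 0], [29, -23.5, 0, 0, 0, 0]],
])

```text
time: 0.87
position: [0.3295, -0.3681, 0.2446]
tool_rot: [0.993, 0.119, 0.0, -0.0]
ft_force: [0.3, -0.9, 0.6]
grip_width: 0.0871
grip_force: 0.0
```

Call:
drive_tool([
  [[29, -23.5, 0, 0, 0, 0], [29, -23.5, 0, 0, 0, 0], [29, -23.5, 0, 0, 0, 0], [29, -23.5, 0, 0, 0, 0], [9, -36, 2, 0, 0, 0], [9, -36, 2, 0, 0, 0], [9, -36, 2, 0, 0, 0], [9, -36, 2, 0, 0, 0]],
])

```text
time: 1.53
position: [0.4199, -0.1007, 0.2364]
tool_rot: [0.993, 0.119, 0.0, -0.0]
ft_force: [1.0, -0.3, 0.4]
grip_width: 0.0871
grip_force: 0.0
```

Call:
drive_tool([
  [[9, -36, 2, 0, 0, 0], [9, -36, 2, 0, 0, 0], [9, -36, 2, 0, 0, 0], [9, -36, 2, 0, 0, 0], [9, -36, 2, 0, 0, 0], [9, -36, 2, 0, 0, 0], [9, -36, 2, 0, 0, 0], [9, -36, 2, 0, 0, 0]],
])

```text
time: 2.2
position: [0.4216, 0.1963, 0.2205]
tool_rot: [0.993, 0.119, 0.0, 0.0]
ft_force: [-0.1, -0.5, -0.1]
grip_width: 0.0871
grip_force: 0.0
```

Call:
drive_tool([
  [[0, 0, 0, 0, 0, -0.12], [0, 0, 0, 0, 0, -0.12], [0, 0, 0, 0, 0, -0.12], [0, 0, 0, 0, 0, -0.12], [0, 0, 0, 0, 0, -0.12], [0, 0, 0, 0, 0, -0.12], [0, 0, 0, 0, 0, 0]],
])

```text
time: 2.78
position: [0.4219, 0.1944, 0.2205]
tool_rot: [0.887, 0.462, -0.0, -0.0]
ft_force: [-0.4, 0.1, 0.8]
grip_width: 0.087
grip_force: 0.0
```

```bash
python3 - <<'E'
from h import *
go([.425,.195,.22],.96)
c=cam('wrist'); save(c,'pics/w1.png'); print(c['t'],proj(c,[[.425,.195,.078],[.39,.198,.048]]))
E
```

```text
shift [2.3 2.2 0.5] n 1 per row [2.3 2.2 0.5] yaw 0.961 turn z 0.001
[0.46948507 0.2625615  0.35911672] [[317.46988928 227.08668822]
 [278.63130724 237.97807816]]
```

View pics/w1.png

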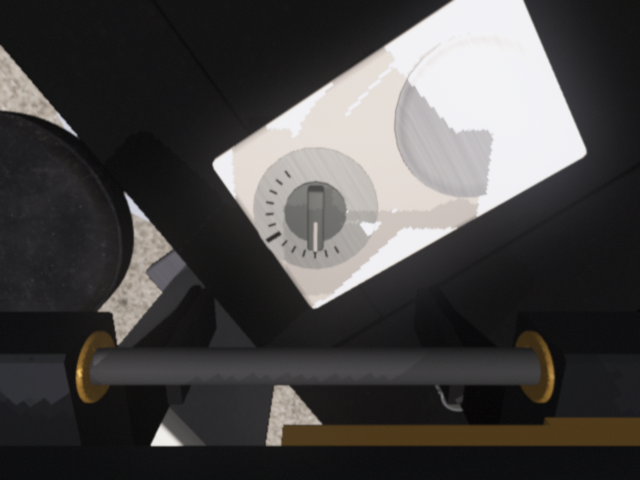

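Wrist view: dial centre at about (316,208), grip top from (316,186) to (316,250) with the pointer at the lower end, zero mark at about (273,238), and pan centre at about (452,118).

```bash
python3 - <<'E'
from h import *
c=cam('wrist')
for n,uv,z in [('dial',[316,208],.047),('gripA',[316,186],.078),('gripB',[316,250],.078),('tip',[316,257],.05),('zero',[273,238],.047),('pan',[447,118],.06),('c1',[213,163],.044),('c2',[314,307],.044),('c3',[586,153],.044)]:
    print(n,ray(c,uv,z)[0].round(4))
E
```

```text
dial [0.4281 0.2008 0.047 ]
gripA [0.4411 0.2196 0.078 ]
gripB [0.4144 0.1815 0.078 ]
tip [0.4055 0.1687 0.05  ]
zero [0.3862 0.2005 0.047 ]
pan [0.5412 0.2034 0.06  ]
c1 [0.3841 0.2736 0.044 ]
c2 [0.377  0.1311 0.044 ]
c3 [0.6177 0.118  0.044 ]
```

```bash
python3 - <<'E'
from h import *
go([.427,.1995,.077],.96)
E
```

```text
shift [  7.1   1.1 143.5] n 4 per row [ 1.8  0.3 35.9] yaw 0.956 turn z -0.004
```

Call:
drive_tool([
  [[3.5, 0.5, 30, 0, 0, 0], [3.5, 0.5, 30, 0, 0, 0], [0, 0, 30, 0, 0, 0], [0, 0, 25, 0, 0, 0], [0, 0, 18, 0, 0, 0], [0, 0, 10, 0, 0, 0], [0, 0, 0, 0, 0, 0]],
], gripper=50)

```text
time: 3.47
position: [0.4257, 0.1991, 0.0755]
tool_rot: [0.888, 0.46, -0.002, -0.001]
ft_force: [-0.5, -0.4, -0.2]
grip_width: 0.0492
grip_force: 0.0
```

Call:
drive_tool([
  [[0, 0, 0, 0, 0, 0], [0, 0, 0, 0, 0, 0], [0, 0, 0, 0, 0, 0], [0, 0, 0, 0, 0, 0], [0, 0, 0, 0, 0, 0], [0, 0, 0, 0, 0, 0], [0, 0, 0, 0, 0, 0]],
], gripper=0, squeeze=12)

```text
time: 4.05
position: [0.4263, 0.2001, 0.0781]
tool_rot: [0.888, 0.461, 0.0, -0.001]
ft_force: [-1.6, 4.1, 5.7]
grip_width: 0.0119
grip_force: 12.0
```

Call:
drive_tool([
  [[0, 0, 0, 0, 0, 0.1], [0, 0, 0, 0, 0, 0.1], [0, 0, 0, 0, 0, 0.1], [0, 0, 0, 0, 0, 0.1], [0, 0, 0, 0, 0, 0.1], [0, 0, 0, 0, 0, 0.1], [0, 0, 0, 0, 0, 0.1], [0, 0, 0, 0, 0, 0.1]],
])

```text
time: 4.72
position: [0.4267, 0.1995, 0.0782]
tool_rot: [0.997, 0.077, 0.0, 0.0]
ft_force: [-1.3, -0.7, 4.5]
grip_width: 0.0118
grip_force: 12.0
```

Call:
drive_tool([
  [[0, 0, 0, 0, 0, 0.1], [0, 0, 0, 0, 0, 0.08], [0, 0, 0, 0, 0, 0.02], [0, 0, 0, 0, 0, 0], [0, 0, 0, 0, 0, 0], [0, 0, 0, 0, 0, 0]],
])

```text
time: 5.22
position: [0.4268, 0.1993, 0.0781]
tool_rot: [1.0, -0.02, 0.0, 0.0]
ft_force: [-1.1, -1.6, 5.7]
grip_width: 0.0122
grip_force: 12.0
```

```bash
python3 - <<'E'
from h import *
go([.427,.1995,.077],-.05); print(sensors.get_obs()['ft_force'],sensors.get_obs()['moment'])
c=cam('wrist'); save(c,'pics/w2.png')
E
```

```text
shift [ 0.2 -0.2  1.1] n 1 per row [ 0.2 -0.2  1.1] yaw -0.041 turn z 0.009
[-1.09382883 -1.62040147  5.69143116] [-0.10801081  0.30618131 -0.04416818]
```

View pics/w2.png

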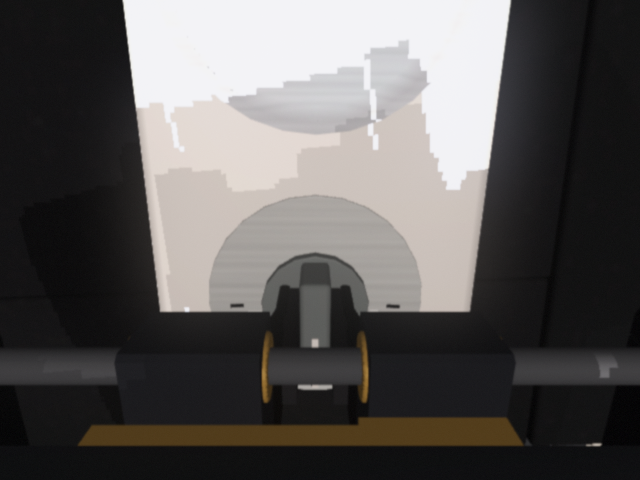

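Grip and scale line up: the end ticks at (237,305) and (393,306) are symmetric about the grip at x=315. I'll release, rise and check.

Call:
drive_tool([
  [[0, 0, 0, 0, 0, 0], [0, 0, 0, 0, 0, 0], [0, 0, 0, 0, 0, 0], [0, 0, 0, 0, 0, 0]],
], gripper=50)

```text
time: 5.6
position: [0.427, 0.1995, 0.0775]
tool_rot: [1.0, -0.021, 0.0, 0.0]
ft_force: [1.5, -0.2, 0.0]
grip_width: 0.0305
grip_force: 0.0
```

Call:
drive_tool([
  [[0, 0, -20, 0, 0, 0], [0, 0, -35, 0, 0, 0], [0, 0, -35, 0, 0, 0], [0, 0, -35, 0, 0, 0], [0, 0, -35, 0, 0, 0], [0, 0, -20, 0, 0, 0], [0, 0, 0, 0, 0, 0], [0, 0, 0, 0, 0, 0]],
], gripper=100)

```text
time: 6.27
position: [0.4273, 0.1996, 0.2586]
tool_rot: [1.0, -0.021, 0.001, -0.0]
ft_force: [-0.5, -0.4, -0.4]
grip_width: 0.0827
grip_force: 0.0
```

```bash
python3 - <<'E'
from h import *
c=cam('wrist'); u=proj(c,[[.427,.1995,.06],[.557,.19,.06],[.427-.042,.2015,.047]]); print(u)
x,y=u[0].astype(int); 
g=cv2.resize(c['img'][max(0,y-160):y+90,max(0,x-100):x+150][:,:,::-1],None,fx=2.4,fy=2.4,interpolation=2); print(g.shape,max(0,y-160),max(0,x-100)); cv2.imwrite('pics/w3.png',g)
np.save('c3.npy',c,allow_pickle=True)
E
```

```text
[[314.50685428 212.6428125 ]
 [320.1464582   42.57282404]
 [314.19167471 254.64243436]]
(600, 600, 3) 52 214
```

View pics/w3.png

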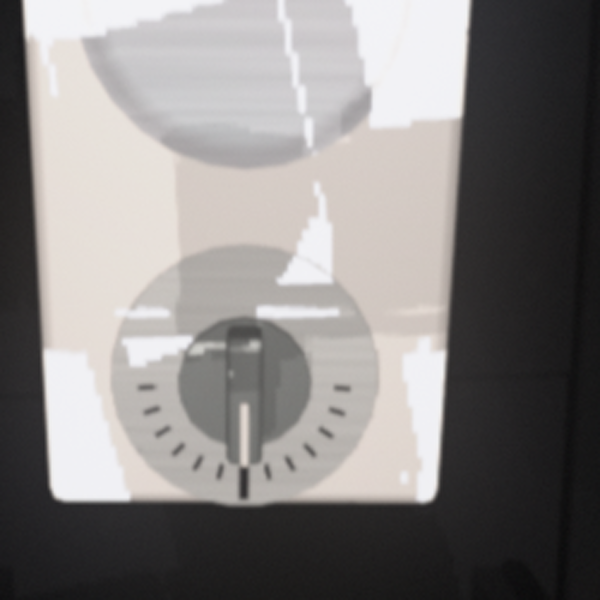

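Released, with the pointer squarely covering the zero mark: white line at crop x=244, mark at crop x=243. The pan's near rim is at crop (245,166), which is px (316,121). On to the tote.

```bash
python3 - <<'E'
from h import *
c=np.load('c3.npy',allow_pickle=True).item()
p=ray(c,[316,121.2],.063)[0]; print(p, p[:2]+.055*np.array([np.cos(.045),-np.sin(.045)]))
go([.572,-.299,.24],1.836,14)
E
```

```text
[0.50085808 0.19532691 0.063     ] [0.5558024  0.19285275]
shift [166.1 492.   17.2] n 14 per row [11.9 35.1  1.2] yaw -0.041 turn z -1.877
```

Call:
drive_tool([
  [[12, 35, 1, 0, 0, 0], [12, 35, 1, 0, 0, 0], [12, 35, 1, 0, 0, 0], [12, 35, 1, 0, 0, 0], [12, 35, 1, 0, 0, 0], [12, 35, 1, 0, 0, 0], [12, 35, 1, 0, 0, 0], [12, 35, 1, 0, 0, 0]],
])

```text
time: 6.98
position: [0.5101, -0.0856, 0.2471]
tool_rot: [1.0, -0.021, -0.002, -0.001]
ft_force: [0.7, 0.5, 0.3]
grip_width: 0.0872
grip_force: 0.0
```

Call:
drive_tool([
  [[12, 35, 1, 0, 0, 0], [12, 35, 1, 0, 0, 0], [12, 35, 1, 0, 0, 0], [12, 35, 1, 0, 0, 0], [12, 35, 1, 0, 0, 0], [12, 35, 1, 0, 0, 0], [0, 0, 0, 0, 0, -0.12], [0, 0, 0, 0, 0, -0.12]],
])

```text
time: 7.65
position: [0.5737, -0.2992, 0.2398]
tool_rot: [0.995, 0.1, -0.002, -0.002]
ft_force: [0.2, 1.3, -1.2]
grip_width: 0.0868
grip_force: 0.0
```

Call:
drive_tool([
  [[0, 0, 0, 0, 0, -0.12], [0, 0, 0, 0, 0, -0.12], [0, 0, 0, 0, 0, -0.12], [0, 0, 0, 0, 0, -0.12], [0, 0, 0, 0, 0, -0.12], [0, 0, 0, 0, 0, -0.12], [0, 0, 0, 0, 0, -0.12], [0, 0, 0, 0, 0, -0.12]],
])

```text
time: 8.32
position: [0.5734, -0.2962, 0.2403]
tool_rot: [0.835, 0.55, -0.001, -0.003]
ft_force: [0.2, -0.2, 0.2]
grip_width: 0.0871
grip_force: 0.0
```

Call:
drive_tool([
  [[0, 0, 0, 0, 0, -0.12], [0, 0, 0, 0, 0, -0.12], [0, 0, 0, 0, 0, -0.12], [0, 0, 0, 0, 0, -0.12], [0, 0, 0, 0, 0, -0.12], [0, 0, 0, 0, 0, -0.08], [0, 0, 0, 0, 0, 0], [0, 0, 0, 0, 0, 0]],
])

```text
time: 8.98
position: [0.5737, -0.2964, 0.2411]
tool_rot: [0.607, 0.795, 0.0, -0.002]
ft_force: [0.2, 0.2, -0.1]
grip_width: 0.0867
grip_force: 0.0
```

```bash
python3 - <<'E'
from h import *
go([.572,-.299,.24],1.836)
c=cam('wrist'); save(c,'pics/w4.png'); np.save('c4.npy',c,allow_pickle=True); print(proj(c,[.572,-.299,.092]))
E
```

```text
shift [-2.1 -2.3  1.1] n 1 per row [-2.1 -2.3  1.1] yaw 1.837 turn z 0.001
[[311.97979932 230.90750681]]
```

View pics/w4.png

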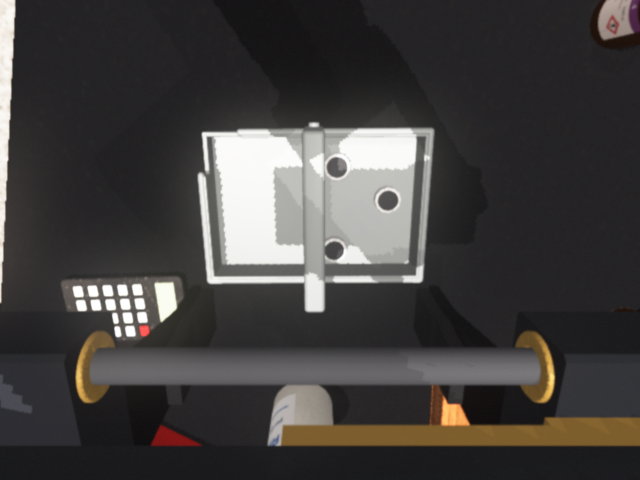

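The wrist view shows the grey tote square to the jaws. The bar runs from (314,126) to (315,311), the low-lip notch is at upper left around (203,150), and the three pellets are on the right.

```bash
python3 - <<'E'
from h import *
c=np.load('c4.npy',allow_pickle=True).item()
b=ray(c,[[314.5,128],[315,309]],.091); print(b,b.mean(0), np.linalg.norm(b[1]-b[0])); d=b[0]-b[1]; print('bar dir',np.arctan2(d[1],d[0]))
m=b.mean(0); go([m[0],m[1],.087],np.arctan2(d[1],d[0]))
E
```

```text
[[ 0.5547556  -0.22878577  0.091     ]
 [ 0.59079942 -0.35953793  0.091     ]] [ 0.57277751 -0.29416185  0.091     ] 0.13562921193513816
bar dir 1.8397808595239757
shift [  2.2  -0.2 154.6] n 5 per row [ 0.4 -0.  30.9] yaw 1.837 turn z -0.003
```

Call:
drive_tool([
  [[0.5, 0, 30, 0, 0, 0], [0.5, 0, 35, 0, 0, 0], [0, 0, 35, 0, 0, 0], [0, 0, 30, 0, 0, 0], [0, 0, 18, 0, 0, 0], [0, 0, 8, 0, 0, 0], [0, 0, 0, 0, 0, 0], [0, 0, 0, 0, 0, 0]],
])

```text
time: 9.7
position: [0.5746, -0.2962, 0.0876]
tool_rot: [0.607, 0.795, 0.0, 0.0]
ft_force: [-0.0, -0.1, 0.2]
grip_width: 0.087
grip_force: 0.0
```

Call:
drive_tool([
  [[0, 0, 0, 0, 0, 0], [0, 0, 0, 0, 0, 0], [0, 0, 0, 0, 0, 0], [0, 0, 0, 0, 0, 0], [0, 0, 0, 0, 0, 0], [0, 0, 0, 0, 0, 0], [0, 0, 0, 0, 0, 0], [0, 0, 0, 0, 0, 0]],
], gripper=0, squeeze=50)

```text
time: 10.37
position: [0.5743, -0.296, 0.0876]
tool_rot: [0.606, 0.795, 0.0, 0.0]
ft_force: [-0.1, 0.3, 1.0]
grip_width: 0.0414
grip_force: 0.0
```

Call:
drive_tool([
  [[0, 0, 0, 0, 0, 0], [0, 0, 0, 0, 0, 0], [0, 0, -4, 0, 0, 0], [0, 0, -8, 0, 0, 0], [0, 0, -12, 0, 0, 0], [0, 0, -14, 0, 0, 0], [0, 0, -14, 0, 0, 0], [0, 0, -14, 0, 0, 0]],
])

```text
time: 11.03
position: [0.5741, -0.2959, 0.1548]
tool_rot: [0.606, 0.795, 0.0, -0.0]
ft_force: [0.6, -0.7, -3.8]
grip_width: 0.0157
grip_force: 50.0
```

The fingers closed later than expected, during the lift, so I'll check where on the pads the bar sits.

Call:
drive_tool([
  [[0, 0, 0, 0, 0, 0], [0, 0, 0, 0, 0, 0], [0, 0, 0, 0, 0, 0], [0, 0, 0, 0, 0, 0]],
], squeeze=55)

```text
time: 11.37
position: [0.5736, -0.2955, 0.1526]
tool_rot: [0.606, 0.795, -0.0, -0.001]
ft_force: [0.6, -0.5, -3.4]
grip_width: 0.0155
grip_force: 55.0
```

```bash
python3 - <<'E'
from h import *
o=sensors.get_obs(); print(o['ft_force'],o['moment'],o['grip_width'],o['position'])
c=cam('wrist'); s=cam('scene'); np.save('c5.npy',[c,s],allow_pickle=True)
v=np.zeros((600,800,3),np.uint8); v[:360,:480]=cv2.resize(c['img'],(480,360))[:,:,::-1]
u=proj(s,o['position'])[0].astype(int); print(u)
p=s['img'][u[1]-60:u[1]+60,u[0]-60:u[0]+100][:,:,::-1]; p=cv2.resize(p,(320,240),interpolation=2); v[360:600,480:800]=p
cv2.imwrite('pics/w5.png',v)
E
```

```text
[ 0.61858878 -0.51017654 -3.37252071] [ 0.02072553 -0.02902843 -0.02113465] 0.015536246169065874 [ 0.57356908 -0.29546086  0.15257464]
[325 237]
```

View pics/w5.png

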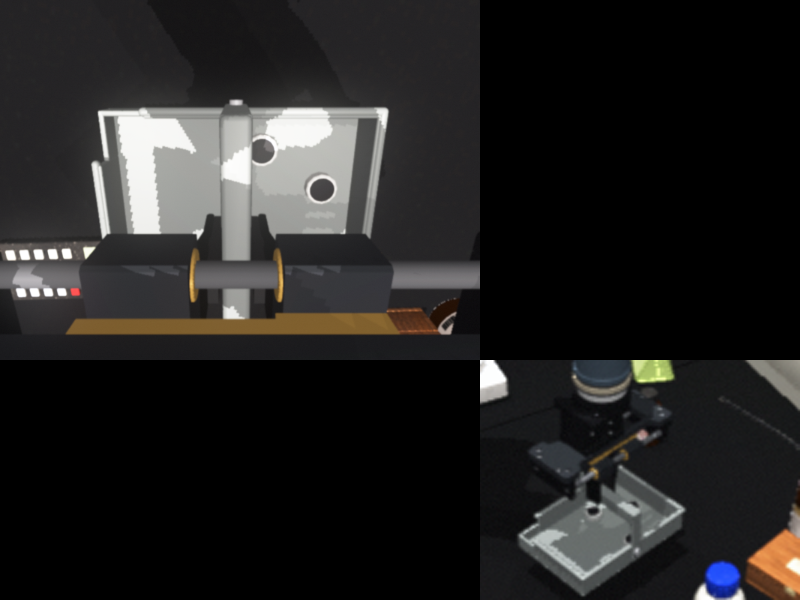

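Wrist crop: the tote is held level, with its far rim corners at full-resolution (134,149) (lip) and (516,146). Solving for the bar's position on the pads from these.

```bash
python3 - <<'E'
from h import *
from scipy.optimize import least_squares
c,s=np.load('c5.npy',allow_pickle=True); o=sensors.get_obs()
Rt=R.from_quat(o['tool_rot']).as_matrix(); A=Rt@np.array([[0,1,0],[1,0,0],[0,0,-1.]])
P=np.array([[-.095,.065,.022],[.095,.065,.036]])
f=lambda x:(proj(c,o['position']+((P-[0,0,.082])+x)@A.T)-[[134,149],[516,146]]).ravel()
r=least_squares(f,[0,0,0]); print('bar in tote axes from TCP',r.x,r.fun)
E
```

```text
bar in tote axes from TCP [ 0.00194481 -0.00079321 -0.01823167] [ 0.0227628  -2.99671527 -0.01995138  2.80993843]
```

```bash
cat >> h.py <<'E'
CT=np.array([.060,-.089,.096])
E
python3 - <<'E'
from h import *
o=sensors.get_obs(); Rn=R.from_quat(o['tool_rot']); Re=Rn*R.from_rotvec([-.4,-.336,0])
g=np.array([.556,.193,.135])-Re.apply(CT); print('goal',g, Re.as_matrix()[:,2])
d=Rn.inv().apply(g-o['position'])*1000; print(d)
E
```

```text
goal [0.60149149 0.18446044 0.27136202] [ 0.45183839 -0.20714342 -0.86771751]
[ 455.77369656  153.74913198 -118.30591321]
```

Call:
drive_tool([
  [[0, 0, -5, 0, 0, 0], [0, 0, -10, 0, 0, 0], [0, 0, -17, 0, 0, 0], [0, 0, -20, 0, 0, 0], [0, 0, -22, 0, 0, 0], [0, 0, -22, 0, 0, 0], [0, 0, -16, 0, 0, 0], [0, 0, -6, 0, 0, 0]],
])

```text
time: 12.13
position: [0.5757, -0.297, 0.2758]
tool_rot: [0.606, 0.795, 0.0, 0.003]
ft_force: [0.1, -1.3, -2.9]
grip_width: 0.0155
grip_force: 55.0
```

Call:
drive_tool([
  [[3, 1, 0, 0, 0, 0], [6, 2, 0, 0, 0, 0], [9, 3, 0, 0, 0, 0], [12, 4, 0, 0, 0, 0], [15, 5, 0, 0, 0, 0], [18, 6, 0, 0, 0, 0], [20, 6.8, 0, 0, 0, 0], [20, 6.8, 0, 0, 0, 0]],
])

```text
time: 12.8
position: [0.5799, -0.1848, 0.2707]
tool_rot: [0.606, 0.795, 0.0, -0.001]
ft_force: [1.0, -0.1, -3.4]
grip_width: 0.0155
grip_force: 55.0
```

Call:
drive_tool([
  [[20, 6.8, 0, 0, 0, 0], [20, 6.8, 0, 0, 0, 0], [20, 6.8, 0, 0, 0, 0], [20, 6.8, 0, 0, 0, 0], [20, 6.8, 0, 0, 0, 0], [20, 6.8, 0, 0, 0, 0], [20, 6.8, 0, 0, 0, 0], [20, 6.8, 0, 0, 0, 0]],
])

```text
time: 13.47
position: [0.5895, -0.016, 0.2709]
tool_rot: [0.606, 0.796, -0.0, -0.001]
ft_force: [0.3, 0.5, -3.0]
grip_width: 0.0157
grip_force: 55.0
```

Call:
drive_tool([
  [[20, 6.8, 0, 0, 0, 0], [20, 6.8, 0, 0, 0, 0], [20, 6.8, 0, 0, 0, 0], [20, 6.8, 0, 0, 0, 0], [20, 6.8, 0, 0, 0, 0], [18, 6, 0, 0, 0, 0], [15, 5, 0, 0, 0, 0], [12, 4, 0, 0, 0, 0]],
])

```text
time: 14.13
position: [0.5979, 0.137, 0.2708]
tool_rot: [0.605, 0.796, -0.0, -0.001]
ft_force: [-0.1, -0.1, -3.1]
grip_width: 0.0158
grip_force: 55.0
```

Call:
drive_tool([
  [[9, 3, 0, 0, 0, 0], [6, 2, 0, 0, 0, 0], [3, 1, 0, 0, 0, 0], [0, 0, 0, 0, 0, 0], [0, 0, 0, 0, 0, 0], [0, 0, 0, 0, 0, 0]],
])

```text
time: 14.63
position: [0.6004, 0.1521, 0.2715]
tool_rot: [0.607, 0.795, -0.0, 0.0]
ft_force: [-0.5, -0.0, -2.8]
grip_width: 0.0149
grip_force: 55.0
```

```bash
python3 - <<'E'
from h import *
o=sensors.get_obs(); print(o['position'],o['tool_rot'],o['ft_force'],o['moment'],o['grip_width'],o['q'])
E
```

```text
[0.6003989  0.15207156 0.27151072] [ 6.06697225e-01  7.94932973e-01 -2.06851807e-04  5.46119598e-05] [-0.47113917 -0.02579741 -2.84618836] [-0.01373963 -0.10265297  0.00680153] 0.0149443023670123 [ 6.80541902e-02  4.91864929e-01  1.41690056e+00 -4.05995738e-04
  1.23301785e+00 -1.98809147e-01]
```

Call:
drive_tool([
  [[4, 1, 0, -0.01, -0.008, 0], [5, 1, 0, -0.02, -0.017, 0], [5, 1, 0, -0.02, -0.017, 0], [5, 1, 0, -0.02, -0.017, 0], [5, 1, 0, -0.02, -0.017, 0], [4, 1, 0, -0.02, -0.017, 0], [3, 1, 0, -0.02, -0.017, 0], [0, 0, 0, -0.02, -0.017, 0]],
])

```text
time: 15.3
position: [0.5987, 0.1851, 0.2707]
tool_rot: [0.604, 0.791, 0.022, 0.096]
ft_force: [0.3, -0.4, -3.4]
grip_width: 0.0156
grip_force: 55.0
```

Call:
drive_tool([
  [[0, 0, 0, -0.02, -0.017, 0], [0, 0, 0, -0.02, -0.017, 0], [0, 0, 0, -0.02, -0.017, 0], [0, 0, 0, -0.02, -0.017, 0], [0, 0, 0, -0.02, -0.017, 0], [0, 0, 0, -0.02, -0.017, 0], [0, 0, 0, -0.02, -0.017, 0], [0, 0, 0, -0.02, -0.017, 0]],
])

```text
time: 15.97
position: [0.5985, 0.1844, 0.2707]
tool_rot: [0.594, 0.778, 0.043, 0.197]
ft_force: [1.3, 0.0, -4.0]
grip_width: 0.0155
grip_force: 55.0
```

Call:
drive_tool([
  [[0, 0, 0, -0.02, -0.017, 0], [0, 0, 0, -0.02, -0.017, 0], [0, 0, 0, -0.02, -0.015, 0], [0, 0, 0, -0.02, -0.015, 0], [0, 0, 0, -0.01, -0.008, 0], [0, 0, 0, 0, 0, 0], [0, 0, 0, 0, 0, 0], [0, 0, 0, 0, 0, 0]],
])

```text
time: 16.63
position: [0.5992, 0.1845, 0.2709]
tool_rot: [0.586, 0.768, 0.057, 0.252]
ft_force: [0.2, 0.2, -1.8]
grip_width: 0.0152
grip_force: 55.0
```

Call:
drive_tool([
  [[0, 0, 0, 0, 0, 0], [0, 0, 0, 0, 0, 0], [0, 0, 0, 0, 0, 0], [0, 0, 0, 0, 0, 0], [0, 0, 0, 0, 0, 0], [0, 0, 0, 0, 0, 0], [0, 0, 0, 0, 0, 0], [0, 0, 0, 0, 0, 0]],
])

```text
time: 17.3
position: [0.5989, 0.1847, 0.2707]
tool_rot: [0.586, 0.769, 0.057, 0.252]
ft_force: [-0.1, -0.7, -2.7]
grip_width: 0.0159
grip_force: 55.0
```

```bash
python3 - <<'E'
from h import *
o=sensors.get_obs(); Rn=R.from_quat(o['tool_rot']); print(o['position'],o['ft_force'],o['moment'],o['grip_width'])
k=o['position']+Rn.apply(CT); print('corner',k,'tilt',np.degrees(np.arccos(-Rn.as_matrix()[2,2])),'fix mm',Rn.inv().apply(np.array([.556,.193,.135])-k)*1000)
c=cam('wrist'); s=cam('scene'); t=cam('top'); np.save('c6.npy',[c,s,t],allow_pickle=True)
print(proj(c,k),proj(s,k),proj(t,k))
v=np.zeros((600,800,3),np.uint8); v[:360,:480]=cv2.resize(c['img'],(480,360))[:,:,::-1]
def cr(m,w,h,f):
    u=proj(m,k)[0].astype(int); x=max(0,u[0]-w//2); y=max(0,u[1]-h//2); print(x,y); return cv2.resize(m['img'][y:y+h,x:x+w][:,:,::-1],None,fx=f,fy=f,interpolation=2)
v[:360,480:800]=cr(s,128,144,2.5); v[360:600,:480]=cr(t,160,80,3)
cv2.imwrite('pics/w6.png',v)
E
```

```text
[0.5989072  0.18465651 0.27066472] [-0.10255441 -0.68716238 -2.73892924] [ 0.26986312  0.51489422 -0.00180575] 0.01592630167101837
corner [0.55359639 0.1930702  0.13423474] tilt 29.892281687679844 fix mm [-0.76151518  2.36515487  0.44046925]
[[156.47512779 151.50440232]] [[248.04431013 156.11020882]] [[166.18031969 263.67806906]]
184 84
86 223
```

View pics/w6.png

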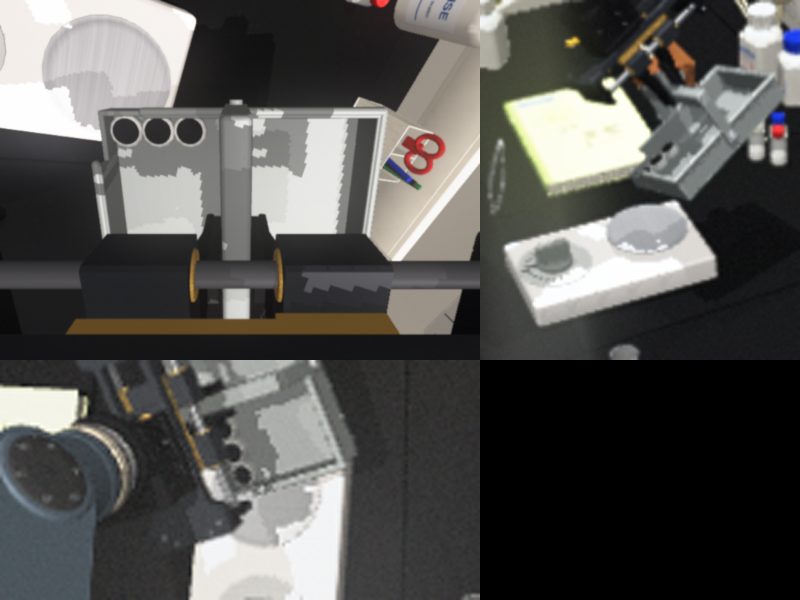

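Two of the three views show the tote clearly. In the wrist view (upper left, 480 wide) the pellets are at about (126,130), (158,131) and (189,131), in a row along the +y wall starting in the lip corner. The scene view (upper right) shows the tilted tote above the scale with the pointer still on zero. The row reaches about 58 mm from the corner. I'll do one short, gentle swing of the tilt direction to bunch the pellets tighter, then return.

```bash
cat >> h.py <<'E'
def pel(c):
    "pellet positions in tote frame (mm), bar 18 mm below TCP"
    o=sensors.get_obs(); Rt=R.from_quat(o['tool_rot']).as_matrix(); A=Rt@np.array([[0,1,0],[1,0,0],[0,0,-1.]])
    O=o['position']+A@np.array([.002,-.001,-.018-.082])
    g=cv2.cvtColor(c['img'],cv2.COLOR_RGB2GRAY); m=np.zeros_like(g); m[130:320,120:520]=(g[130:320,120:520]<60)*255
    r=[]
    for k in cv2.findContours(m,0,2)[0]:
        (u,v),rad=cv2.minEnclosingCircle(k); 
        if 8<rad<24 and cv2.contourArea(k)>.6*np.pi*rad**2:
            p=cv2.undistortPoints(np.array([[[u,v]]]),c['K'],c['D'])[0,0]; d=A.T@c['R']@[p[0],-p[1],-1]; t=A.T@(c['t']-O)
            q=t+d*((.014-t[2])/d[2]); r.append(((q[:2]*1000).round().tolist(),int(u),int(v),round(rad)))
    return r
E
python3 - <<'E'
from h import *
c=np.load('c6.npy',allow_pickle=True)[0]; print(pel(c))
a=R.from_rotvec([-.4,-.336,0]); b=R.from_rotvec([-.45,.045,0]); print((a.inv()*b).as_rotvec(),(b.inv()*a).as_rotvec())
E
```

```text
[([-36.0, 50.0], 252, 174, 17), ([-60.0, 50.0], 209, 174, 17), ([-82.0, 50.0], 167, 174, 17)]
[-0.04591896  0.36907011  0.08343451] [ 0.04591896 -0.36907011 -0.08343451]
```

Call:
drive_tool([
  [[0, 0, 0, -0.0115, 0.092, 0.021], [0, 0, 0, -0.0115, 0.092, 0.021], [0, 0, 0, -0.0115, 0.092, 0.021], [0, 0, 0, -0.0115, 0.092, 0.021], [0, 0, 0, 0, 0, 0], [0, 0, 0, 0, 0, 0], [0, 0, 0, 0, 0, 0]],
])

```text
time: 18.03
position: [0.5983, 0.1843, 0.27]
tool_rot: [0.591, 0.776, 0.183, 0.124]
ft_force: [-0.4, -0.5, -2.9]
grip_width: 0.0156
grip_force: 55.0
```

```bash
python3 - <<'E'
from h import *
c=cam('wrist'); print(pel(c),sensors.get_obs()['position'])
E
```

```text
[([-36.0, 48.0], 252, 175, 16), ([-60.0, 48.0], 210, 175, 16), ([-83.0, 48.0], 167, 175, 17)] [0.59816182 0.18489397 0.2699927 ]
```

Call:
drive_tool([
  [[0, 0, 0, 0, 0.07, 0], [0, 0, 0, 0, 0.07, 0], [0, 0, 0, 0, 0, 0], [0, 0, 0, 0, 0, 0]],
])

```text
time: 18.42
position: [0.5986, 0.1844, 0.2698]
tool_rot: [0.577, 0.782, 0.224, 0.069]
ft_force: [-1.0, -1.0, -3.1]
grip_width: 0.0153
grip_force: 55.0
```

```bash
python3 - <<'E'
from h import *
c=cam('wrist'); print(pel(c),sensors.get_obs()['position'])
E
```

```text
[([-37.0, 40.0], 252, 189, 16), ([-60.0, 42.0], 209, 186, 16), ([-83.0, 47.0], 167, 176, 16)] [0.59827531 0.18483126 0.26988725]
```

Call:
drive_tool([
  [[0, 0, 0, 0, 0, 0], [0, 0, 0, 0, 0, 0]],
])

```text
time: 18.63
position: [0.598, 0.1854, 0.2701]
tool_rot: [0.576, 0.783, 0.224, 0.069]
ft_force: [0.2, 0.6, -2.5]
grip_width: 0.0156
grip_force: 55.0
```

```bash
python3 - <<'E'
from h import *
c=cam('wrist'); print(pel(c))
o=sensors.get_obs(); 
q0=R.from_quat([.586,.769,.057,.252]); print((R.from_quat(o['tool_rot']).inv()*q0).as_rotvec())
E
```

```text
[([-83.0, 12.0], 175, 240, 15), ([-60.0, 17.0], 213, 231, 15), ([-83.0, 48.0], 167, 176, 16)]
[ 0.04646952 -0.49069261 -0.07543591]
```

Call:
drive_tool([
  [[0, 0, 0, 0.0093, -0.098, -0.015], [0, 0, 0, 0.0093, -0.098, -0.015], [0, 0, 0, 0.0093, -0.098, -0.015], [0, 0, 0, 0.0093, -0.098, -0.015], [0, 0, 0, 0.0093, -0.098, -0.015], [0, 0, 0, 0, 0, 0], [0, 0, 0, 0, 0, 0], [0, 0, 0, 0, 0, 0]],
])

```text
time: 19.35
position: [0.5974, 0.1848, 0.269]
tool_rot: [0.587, 0.771, 0.067, 0.237]
ft_force: [-0.4, -0.7, -2.5]
grip_width: 0.0154
grip_force: 55.0
```

Call:
drive_tool([
  [[0, 0, 0, 0, 0, 0], [0, 0, 0, 0, 0, 0], [0, 0, 0, 0, 0, 0], [0, 0, 0, 0, 0, 0], [0, 0, 0, 0, 0, 0], [0, 0, 0, 0, 0, 0], [0, 0, 0, 0, 0, 0], [0, 0, 0, 0, 0, 0]],
])

```text
time: 20.02
position: [0.5977, 0.1843, 0.2693]
tool_rot: [0.587, 0.771, 0.067, 0.239]
ft_force: [0.1, -0.1, -2.6]
grip_width: 0.016
grip_force: 55.0
```

```bash
python3 - <<'E'
from h import *
c=cam('wrist'); print(pel(c))
o=sensors.get_obs(); Rn=R.from_quat(o['tool_rot']); k=o['position']+Rn.apply(CT); print(k,np.degrees(np.arccos(-Rn.as_matrix()[2,2])),o['ft_force'],abs(o['joint_velocities']).max())
t=cam('top'); s=cam('scene')
v=np.zeros((480,800,3),np.uint8); v[:240,:320]=cv2.resize(c['img'],(320,240)); v[:,320:]=cv2.resize(s['img'][70:310,170:410],(480,480)); cv2.imwrite('pics/w7.png',v[:,:,::-1])
E
```

```text
[([-83.0, 4.0], 176, 253, 15), ([-83.0, 27.0], 172, 215, 16), ([-83.0, 49.0], 167, 175, 17)]
[0.55106127 0.19663194 0.13358947] 28.70019503895629 [-0.40626524  0.03586015 -3.39492548] 0.0026402109188474613
```

View pics/w7.png

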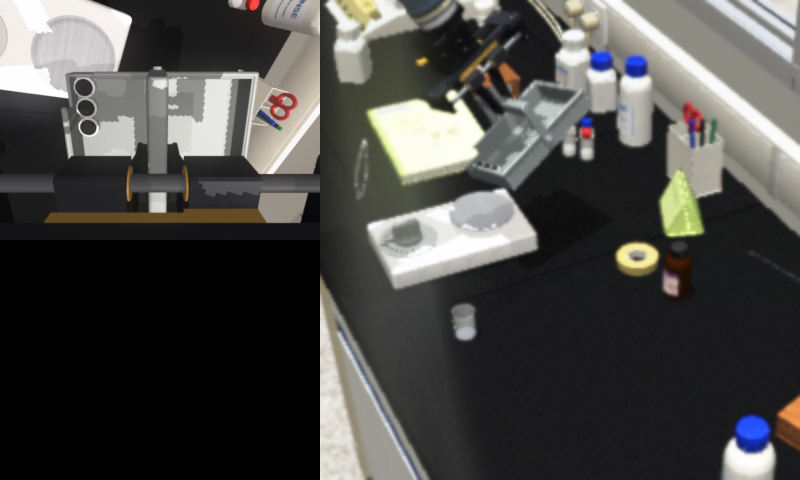

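The pellets are now a column along the -x wall, at (-83,4/27/49) mm. I'll mirror the swing and catch it midway, returning x-first.

```bash
python3 - <<'E'
from h import *
o=sensors.get_obs(); Rn=R.from_quat(o['tool_rot']); R0=R.from_quat([.6065,.7951,0,0])
print((R0.inv()*Rn).as_rotvec(), (Rn.inv()*R0*R.from_rotvec([.17,-.43,0])).as_rotvec())
E
```

```text
[-0.39958984 -0.30198123 -0.00191184] [ 0.55631294 -0.12356795 -0.10911919]
```

Call:
drive_tool([
  [[0, 0, 0, 0.093, -0.02, -0.018], [0, 0, 0, 0.093, -0.02, -0.018], [0, 0, 0, 0.093, -0.02, -0.018], [0, 0, 0, 0.093, -0.02, -0.018], [0, 0, 0, 0.093, -0.02, -0.018], [0, 0, 0, 0.093, -0.02, -0.018], [0, 0, 0, 0, 0, 0]],
])

```text
time: 20.75
position: [0.6006, 0.1857, 0.2676]
tool_rot: [0.591, 0.774, -0.195, 0.117]
ft_force: [0.3, 0.7, -3.3]
grip_width: 0.0158
grip_force: 55.0
```

```bash
python3 - <<'E'
from h import *
c=cam('wrist'); print(pel(c),sensors.get_obs()['position'])
E
```

```text
[] [0.59947469 0.18525067 0.26774063]
```

```bash
python3 - <<'E'
import re
s=open('h.py').read()
s=s.replace('''def pel(c):''','''def pel(c,th=60):''').replace('g[130:320,120:520]<60','g[130:320,120:520]<th')
open('h.py','w').write(s)
E
python3 - <<'E'
from h import *
c=cam('wrist'); np.save('c8.npy',c,allow_pickle=True)
for th in (30,40,50,80,100): print(th,pel(c,th))
g=cv2.cvtColor(c['img'],cv2.COLOR_RGB2GRAY); print(cv2.HoughCircles(g[130:310,120:520],cv2.HOUGH_GRADIENT,1,25,param1=100,param2=18,minRadius=13,maxRadius=24)+np.array([120,130,0]))
print(cv2.resize(g[140:310,130:530],(40,17),interpolation=cv2.INTER_AREA))
E
```

```text
30 []
40 []
50 []
80 [([-77.0, 51.0], 173, 173, 14)]
100 [([-69.0, 28.0], 192, 213, 15), ([-76.0, 50.0], 176, 174, 17)]
[[[178.5        176.5         20.10000038]
  [192.5        211.5         23.39999962]
  [198.5        251.5         22.        ]]]
[[ 75  84  89  92  93 105 128 129 131 111 107 106 105 119 143 149 130  80
   80  77 121 144 145 145 117  88  87  85  84  83  82  81  80  79  78  78
   78  78  67  28]
 [162 131 154 205 200 202 186 197 207 156 144 143 139 127 125 133 112 103
  102 101 103 118 118 117 117 116 115 114 114 113 112 112 111 110 108  96
   95 102  95  30]
 [134  63 137 121  78 108 168 145 204 204 203 203 187 129 127 126 122 146
  143 140 121 127 122 121 121 121 121 120 120 119 119 119 118 118 102  53
   53  99 107  30]
 [123  71 142  82  78  80 167 147 203 203 203 202 188 128 127 125 120 143
  140 135 127 133 121 121 121 121 121 121 121 120 120 120 119 119  96  55
   54 157 100  31]
 [105  85 102 150  81  93 182 153 188 202 202 202 190 128 126 125 111 126
  125 124 108 121 121 121 121 121 121 121 121 121 121 121 120 119  90  56
   56 114  64  32]
 [ 84 100  79 
[... 1290 characters left out ...]
 149  84  91
  191  64  43  43]
 [175  89  59  84 124 169 219 222 224 214 211 210 209 207 206 204 149 127
  127 125 143 172 124 132 139 199 207 197 197 196 196 195 203 144  84 102
  188  49  42  42]
 [157 105  58  76 124 168 226 228 227 223 219 218 218 219 186 162 143 126
  126 124 131 132 106 134 143 203 209 209 209 207 207 206 205 130  85 116
  173  42  41  41]
 [141 117  57  68 123 164 229 228 228 227 227 226 225 224 120  46  75 125
  125 123  71  39  70 134 145 206 208 208 208 207 206 205 204 115  85 131
  154  40  39  39]
 [119 133  56  60 121 153 229 229 228 228 227 226 226 224  78  44  70 124
  125 122  67  37  49 133 173 209 208 208 208 206 205 204 203 100  84 155
  136  38  37  38]]
```

```bash
cat >> h.py <<'E'
def pelh(c):
    o=sensors.get_obs(); Rt=R.from_quat(o['tool_rot']).as_matrix(); A=Rt@np.array([[0,1,0],[1,0,0],[0,0,-1.]])
    O=o['position']+A@np.array([.002,-.001,-.1]); t=A.T@(c['t']-O)
    g=cv2.cvtColor(c['img'],cv2.COLOR_RGB2GRAY)
    h=cv2.HoughCircles(g[130:310,120:520],cv2.HOUGH_GRADIENT,1,25,param1=100,param2=18,minRadius=13,maxRadius=24); r=[]
    for u in (h[0,:,:2]+[120,130] if h is not None else []):
        p=cv2.undistortPoints(u.astype(float).reshape(1,1,2),c['K'],c['D'])[0,0]; d=A.T@c['R']@[p[0],-p[1],-1]
        r.append(((t+d*((.014-t[2])/d[2]))[:2]*1000).round().tolist())
    return r
E
python3 - <<'E'
from h import *
c=cam('wrist'); print(pelh(c),pelh(np.load('c8.npy',allow_pickle=True).item()))
E
```

```text
[[-74.0, 51.0], [-59.0, 10.0], [-57.0, 36.0]] [[-73.0, 49.0], [-68.0, 30.0], [-66.0, 6.0]]
```

Call:
drive_tool([
  [[0, 0, 0, -0.115, 0.044, 0.021], [0, 0, 0, -0.115, 0.044, 0.021], [0, 0, 0, -0.115, 0.044, 0.021], [0, 0, 0, -0.115, 0.044, 0.021], [0, 0, 0, -0.115, 0.044, 0.021], [0, 0, 0, 0, 0, 0]],
])

```text
time: 21.4
position: [0.5897, 0.1816, 0.2672]
tool_rot: [0.591, 0.774, 0.1, 0.202]
ft_force: [-2.1, -1.2, -4.0]
grip_width: 0.0154
grip_force: 55.0
```

```bash
python3 - <<'E'
from h import *
c=cam('wrist'); print(pelh(c)); o=sensors.get_obs()
Rn=R.from_quat(o['tool_rot']); R0=R.from_quat([.6065,.7951,0,0])
print((R0.inv()*Rn).as_rotvec(), (Rn.inv()*R0*R.from_rotvec([-.4,-.336,0])).as_rotvec(),o['position'])
E
```

```text
[[-30.0, 49.0], [-83.0, 52.0], [-54.0, 50.0]]
[-0.40610101 -0.20310953  0.00143622] [ 0.00341194 -0.12894112 -0.02845273] [0.59227569 0.18213139 0.2681463 ]
```

They came back as a row along the +y wall. I'll repeat the first swing, which opened the row well, but return y-first.

Call:
drive_tool([
  [[0, 0, 0, -0.011, 0.097, 0.021], [0, 0, 0, -0.011, 0.097, 0.021], [0, 0, 0, -0.011, 0.097, 0.021], [0, 0, 0, -0.011, 0.097, 0.021], [0, 0, 0, 0, 0, 0], [0, 0, 0, 0, 0, 0]],
])

```text
time: 21.95
position: [0.5982, 0.1831, 0.2687]
tool_rot: [0.589, 0.773, 0.226, 0.071]
ft_force: [0.3, 0.4, -3.4]
grip_width: 0.0156
grip_force: 55.0
```

```bash
python3 - <<'E'
from h import *
c=cam('wrist'); print(pelh(c),pel(c))
E
```

```text
[[-61.0, 35.0], [-82.0, 45.0], [-40.0, 32.0]] [([-38.0, 34.0], 250, 199, 16), ([-61.0, 35.0], 208, 198, 15), ([-82.0, 44.0], 168, 182, 16)]
```

Call:
drive_tool([
  [[0, 0, 0, 0, 0, 0], [0, 0, 0, 0.05, -0.106, -0.019], [0, 0, 0, 0.05, -0.106, -0.019], [0, 0, 0, 0.05, -0.106, -0.019], [0, 0, 0, 0.05, -0.106, -0.019], [0, 0, 0, 0.05, -0.106, -0.019], [0, 0, 0, 0.05, -0.106, -0.019]],
])

```text
time: 22.58
position: [0.5962, 0.1869, 0.269]
tool_rot: [0.59, 0.773, -0.066, 0.222]
ft_force: [-0.2, -0.4, -3.4]
grip_width: 0.0156
grip_force: 55.0
```

```bash
python3 - <<'E'
from h import *
c=cam('wrist'); print(pelh(c),pel(c)); o=sensors.get_obs()
Rn=R.from_quat(o['tool_rot']); R0=R.from_quat([.6065,.7951,0,0])
print((R0.inv()*Rn).as_rotvec(), (Rn.inv()*R0*R.from_rotvec([-.4,-.336,0])).as_rotvec(),o['position'])
E
```

```text
[[-82.0, 25.0], [-82.0, 48.0], [-82.0, 2.0]] [([-84.0, 1.0], 174, 254, 13), ([-83.0, 24.0], 171, 215, 16), ([-83.0, 47.0], 167, 174, 17)]
[-0.16446098 -0.43888787 -0.00311796] [-0.22732576  0.09666913  0.06207608] [0.59655087 0.18985355 0.26706759]
```

Call:
drive_tool([
  [[0, 0, 0, 0.111, 0.003, -0.024], [0, 0, 0, 0.111, 0.003, -0.024], [0, 0, 0, 0.111, 0.003, -0.024], [0, 0, 0, 0, 0, 0], [0, 0, 0, 0, 0, 0]],
])

```text
time: 23.05
position: [0.5967, 0.1858, 0.2659]
tool_rot: [0.591, 0.774, -0.196, 0.113]
ft_force: [-1.2, -0.2, -2.7]
grip_width: 0.0154
grip_force: 55.0
```

```bash
python3 - <<'E'
from h import *
c=cam('wrist'); print(pelh(c))
E
```

```text
[[-74.0, 3.0], [-78.0, 50.0], [-70.0, 27.0]]
```

Call:
drive_tool([
  [[0, 0, 0, 0, 0, 0], [0, 0, 0, -0.103, 0.055, 0.018], [0, 0, 0, -0.103, 0.055, 0.018], [0, 0, 0, -0.103, 0.055, 0.018], [0, 0, 0, -0.103, 0.055, 0.018], [0, 0, 0, -0.103, 0.055, 0.018], [0, 0, 0, -0.103, 0.055, 0.018], [0, 0, 0, 0, 0, 0]],
])

```text
time: 23.77
position: [0.5885, 0.1825, 0.2651]
tool_rot: [0.595, 0.773, 0.147, 0.167]
ft_force: [-1.9, -0.8, -4.0]
grip_width: 0.0161
grip_force: 55.0
```

```bash
python3 - <<'E'
from h import *
c=cam('wrist'); print(pelh(c)); o=sensors.get_obs()
Rn=R.from_quat(o['tool_rot']); R0=R.from_quat([.6065,.7951,0,0])
print((R0.inv()*Rn).as_rotvec(), (Rn.inv()*R0*R.from_rotvec([-.4,-.336,0])).as_rotvec(),o['position'])
E
```

```text
[[-83.0, 49.0], [-37.0, 48.0], [-58.0, 49.0]]
[-0.43960479 -0.08871595  0.00822168] [ 0.03431354 -0.23788239 -0.06304917] [0.59066072 0.18301652 0.26586265]
```

Call:
drive_tool([
  [[0, 0, 0, -0.003, 0.091, 0.02], [0, 0, 0, -0.003, 0.091, 0.02], [0, 0, 0, -0.003, 0.091, 0.02], [0, 0, 0, 0, 0, 0], [0, 0, 0, 0, 0, 0], [0, 0, 0, 0, 0, 0]],
])

```text
time: 24.32
position: [0.5955, 0.1851, 0.2668]
tool_rot: [0.59, 0.771, 0.232, 0.066]
ft_force: [-0.7, 0.5, -2.9]
grip_width: 0.0157
grip_force: 55.0
```

```bash
python3 - <<'E'
from h import *
c=cam('wrist'); print(pelh(c),pel(c))
E
```

```text
[[-81.0, 46.0], [-46.0, 26.0], [-71.0, 25.0]] [([-83.0, 45.0], 167, 180, 16)]
```

Call:
drive_tool([
  [[0, 0, 0, 0.05, -0.112, -0.019], [0, 0, 0, 0.05, -0.112, -0.019], [0, 0, 0, 0.05, -0.112, -0.019], [0, 0, 0, 0.05, -0.11, -0.019], [0, 0, 0, 0.05, -0.1, -0.019], [0, 0, 0, 0.05, -0.09, -0.019], [0, 0, 0, 0, 0, 0]],
])

```text
time: 24.95
position: [0.5942, 0.1904, 0.2643]
tool_rot: [0.593, 0.776, -0.051, 0.207]
ft_force: [-0.1, 2.1, -3.8]
grip_width: 0.0153
grip_force: 55.0
```

```bash
python3 - <<'E'
from h import *
c=cam('wrist'); print(pelh(c),pel(c)); o=sensors.get_obs()
Rn=R.from_quat(o['tool_rot']); R0=R.from_quat([.6065,.7951,0,0])
print((R0.inv()*Rn).as_rotvec(), (Rn.inv()*R0*R.from_rotvec([-.4,-.336,0])).as_rotvec(),o['position'])
E
```

```text
[[-82.0, 3.0], [-80.0, 51.0], [-81.0, 27.0]] [([-83.0, 5.0], 174, 253, 13), ([-81.0, 28.0], 172, 214, 16), ([-81.0, 50.0], 167, 174, 17)]
[-0.17183246 -0.39118508  0.00157329] [-0.22249525  0.05083143  0.04703726] [0.59362082 0.18929417 0.26405938]
```

Rows are the natural resting state of these pellets. All three are packed from the lip corner along a wall, so I'll settle on that and restore the final tilt.

Call:
drive_tool([
  [[0, 0, 0, -0.044, 0.01, 0.009], [0, 0, 0, -0.044, 0.01, 0.009], [0, 0, 0, -0.044, 0.01, 0.009], [0, 0, 0, -0.044, 0.01, 0.009], [0, 0, 0, -0.044, 0.01, 0.009], [0, 0, 0, 0, 0, 0], [0, 0, 0, 0, 0, 0], [0, 0, 0, 0, 0, 0]],
])

```text
time: 25.67
position: [0.5937, 0.1853, 0.2652]
tool_rot: [0.588, 0.767, 0.054, 0.252]
ft_force: [0.7, -0.7, -3.7]
grip_width: 0.0157
grip_force: 55.0
```

```bash
python3 - <<'E'
from h import *
from scipy.optimize import least_squares
o=sensors.get_obs(); c=cam('wrist'); print(pelh(c),pel(c)); Rn=R.from_quat(o['tool_rot'])
k=o['position']+Rn.apply(CT); print(k,np.degrees(np.arccos(-Rn.as_matrix()[2,2])),'fix',Rn.inv().apply(np.array([.556,.193,.135])-k)*1000)
g=cv2.cvtColor(c['img'],cv2.COLOR_RGB2GRAY); c5=cv2.cvtColor(np.load('c5.npy',allow_pickle=True)[0]['img'],cv2.COLOR_RGB2GRAY)
# slip check: column/row edge profile of tote rim now vs just after the lift
for im in (c5,g): e=np.abs(cv2.Sobel(im,cv2.CV_32F,0,1)); print([int(e[135:165,x].argmax()+135) for x in (200,260,400,450,490)], int(np.abs(cv2.Sobel(im,cv2.CV_32F,1,0))[200,480:540].argmax()+480))
E
```

```text
[[-84.0, 49.0], [-84.0, 2.0], [-82.0, 26.0]] [([-84.0, 3.0], 174, 254, 14), ([-83.0, 27.0], 172, 215, 16), ([-83.0, 50.0], 167, 174, 17)]
[0.54808201 0.19348719 0.12885013] 29.834811433752737 fix [-3.88707772  9.10194036 -1.67275852]
[143, 143, 143, 143, 157] 510
[143, 143, 143, 143, 157] 498
```

Call:
drive_tool([
  [[-1, 2, 0, 0, 0, 0], [-1, 3, -1, 0, 0, 0], [-1, 3, -1, 0, 0, 0], [-1, 1, 0, 0, 0, 0], [0, 0, 0, 0, 0, 0], [0, 0, 0, 0, 0, 0], [0, 0, 0, 0, 0, 0], [0, 0, 0, 0, 0, 0]],
])

```text
time: 26.38
position: [0.601, 0.185, 0.2709]
tool_rot: [0.587, 0.768, 0.053, 0.252]
ft_force: [0.0, 0.1, -2.3]
grip_width: 0.0158
grip_force: 55.0
```

Call:
drive_tool([
  [[0, 0, 0, 0, 0, 0], [0, 0, 0, 0, 0, 0], [0, 0, 0, 0, 0, 0], [0, 0, 0, 0, 0, 0], [0, 0, 0, 0, 0, 0], [0, 0, 0, 0, 0, 0], [0, 0, 0, 0, 0, 0], [0, 0, 0, 0, 0, 0]],
])

```text
time: 27.05
position: [0.6012, 0.185, 0.2711]
tool_rot: [0.587, 0.767, 0.053, 0.252]
ft_force: [0.4, 0.3, -2.6]
grip_width: 0.0154
grip_force: 55.0
```

```bash
python3 - <<'E'
from h import *
o=sensors.get_obs(); c=cam('wrist'); print(pelh(c),pel(c)); Rn=R.from_quat(o['tool_rot'])
k=o['position']+Rn.apply(CT); print(k,np.degrees(np.arccos(-Rn.as_matrix()[2,2])),abs(o['joint_velocities']).max())
if len(pel(c))==3: print(ticket.hand_in())
E
```

```text
[[-83.0, 49.0], [-81.0, 26.0], [-82.0, 5.0]] [([-83.0, 4.0], 174, 254, 14), ([-82.0, 27.0], 172, 215, 16), ([-83.0, 50.0], 167, 174, 17)]
[0.55549398 0.19310196 0.13478375] 29.82773813599012 0.0017629596091623804
the job is handed in; nothing more can be done
None
```

I handed the job in at about 27 s: the pointer is on zero and released, and the tote is held still at about 30° with its lip corner about 7.5 cm above the pan; no pellet spilled, but the three rest in a row along the wall from that corner (the farthest about 58 mm away) rather than bunched, as attempts to bunch them failed.

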